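# Shift the glass polisher into the yellow speed

## Robot

A 6-joint arm with a two-finger parallel gripper is mounted at the origin on the work surface. World frame = base frame: x ahead of the robot, y to its left, z up, the work surface at z = 0. Lengths are in m, angles in rad, forces in N, time in s.
With the tool pointing down it reaches from about 0.425 to 0.95 m from the base axis. Payload 3.5 kg.
Tool frame: the origin (TCP) lies between the finger pads; the fingertips stand 14 mm ahead of it and the grasp point (between the pads) lies 5 mm behind it (ctrl.tip_extent is the distance from the TCP to the fingertips, in m); x points along the fingers, z is the direction in which the jaws open and shut, and the axes are right-handed (so a half turn about x gives the same grasp; the last joint's range is limited). The gripper opens to 85 mm and grips with 20 to 120 N. Pads are 22 mm wide; open, the fingers measure 114 mm over their backs; the gripper's body (76 mm by 85 mm) begins 54 mm behind the grasp point. The pads swing forward as they close: fully open they stand 13 mm farther back than shut.
Start: joints at [1.156, 0.286, 1.577, -0, 1.279, -0.15], TCP at [0.177, 0.651, 0.245] pointing down, gripper open.
Joint ranges: [-2.77, 2.77], [-0.9, 2.22], [0.21, 2.48], [-1.53, 4.67], [0.24, 2.81], [-2.84, 2.84]. Speed limits (rad/s): [2.79, 2.79, 3.14, 3.14, 3.14, 3.14].

## Interface

Orientations are given as a unit quaternion [x, y, z, w].
In Python, from plant import ctrl gives the robot as it stands.
- The arm moves only by the tool move_arm, never from a script. Its argument "commands" is one flat list of numbers, 4 for each row, row after row: the shift along the tool's x, y, z in units of 25 mm (1.0 is 25 mm), then the turn about the tool's x in units of 5 degrees (1.0 is 5 degrees). A call has 1 to 20 rows; each row shifts and turns the commanded pose from where the row before left it, along the tool's axes as they then stand; what a row does not reach is not made up. A row lasts 1/8 s, in which the tool goes at most 62.5 mm and 10.7 degrees, less where a joint would pass 70% of its speed; a pose out of reach is approached as far as the arm can. A call is refused whole if a number of a shift passes 1 or a number of a turn 1, either way. A call with a gripper value outside its range is refused whole. "jaw" is the finger opening in mm, from 0 to 85.4, set as the call begins (left out, the last holds). The fingers move at their own pace and stop on an object; "force" is the grip in N (left out, the last holds). Time passes only in rows, so rows that do not move let the fingers close. It gives the time, the measured TCP pose, the force and the opening at its end, in the units of the state.
- ctrl.get_state(): the state, without advancing time (a new reading comes with each control period).
- ctrl.read_camera(name): name is "scene" or "top"; returns the picture (400x640x3 uint8, red, green, blue); there is no depth.
- ctrl.get_calibration(name): a dict with "camera_matrix" (3x3 intrinsics, pixels), "k1" (the pictures are not rectified: a ray, as slopes to the right and down, at radius r is drawn at 1 + k1 r^2 times it, then the intrinsics apply), "camera_from_world" (4x4, takes a point from world to camera coordinates). Camera axes: x right, y down, z forward; pixel columns grow to the right and rows downward; lengths in m; the calibration is good to about 2 mm. A picture is of the moment at which its call begins. get_calibration takes no time and is no camera call.
- ctrl.sign_off(): hands the job in, once; it reports no verdict.
The state is a dict: "time": time; "qpos": joint angles; "dq": joint speeds; "joint_efforts": joint torques, N m; "eef_pos": TCP position; "tcp_rot": TCP orientation; "contact_force": force on the tool from outside, world axes, zero at the start; "wrist_torque": the same for the moment, N m; "opening": opening from 0.0 (shut) to 1.0 (fully open).
Only numpy, scipy, OpenCV 4.12 (cv2) and the standard library are available. Lean on these libraries where they do the work, as an engineer would, in place of code of your own. Each camera call takes 0.05 s, during which the arm holds its last target.

## Task

Select the yellow speed on the phone-glass polisher: with closed fingertips, push the black ball-topped gear lever out of the middle slot, across the gate and fully home into the corner slot beside the yellow disc, then let go and leave it there. Only push it, without forcing it and never pinched between the fingers; do not enter a slot of another colour on the way, and leave everything else on the bench and the machine where it is.

Things in the scene. Friction and masses are not known exactly. Their poses are not given: they have to be found in the camera images.
- polisher: white box-shaped polisher, 110 mm high, 220 mm in its x, 470 mm in its y; origin at bench height right below the gate's centre, 90 mm from its -y end. A grey felt disc, 196 mm diameter, top 124 mm above the bench, is centred 250 mm to +y.
- gate: aluminium gate plate, 130 x 130 x 8 mm, top face 118 mm above the bench; a double H is cut through it: three parallel slots along its x, joined at their middles (x = 0) by one cross channel along its y. The middle slot (y = 0) has no colour; the four ends of the two outer slots are the four speeds. Origin at the centre of its underside.
- gate_centre (a point): centre of the gate plate's top face; z up, x along the slots. In this frame the knob's centre (at its own height) reaches x = -42 to +42 mm at the slot ends; its y is within 7 mm of 0 in the middle slot and 34 to 42 mm either side in the outer slots; it crosses between slots only while x is within about 6 mm of 0.
- lever_knob (a point): centre of the black ball knob (32 mm diameter) on the gear lever, about 190 mm above the bench (72 mm above the gate plate). At the start it stands anywhere along the middle slot. It stays where it is left (friction: about 2.5 N at the knob moves it), and the edges of the gate stop it.
- lever_stem (a point): point on the lever's 10 mm steel rod, 32 mm below the centre of the knob.
- mark_yellow: Yellow marking disc, 18 mm across, 3 mm thick, fixed on the gate plate beside the outer end of one corner slot; origin under its centre, axes parallel to the gate's. With the lever fully home in this slot the knob's centre stands over this disc, within 2 mm along the gate's x and 5 mm along its y.
- mark_red: Red marking disc, 18 mm across, 3 mm thick, fixed on the gate plate beside the outer end of one corner slot; origin under its centre, axes parallel to the gate's. With the lever fully home in this slot the knob's centre stands over this disc, within 2 mm along the gate's x and 5 mm along its y.
- mark_blue: Blue marking disc, 18 mm across, 3 mm thick, fixed on the gate plate beside the outer end of one corner slot; origin under its centre, axes parallel to the gate's. With the lever fully home in this slot the knob's centre stands over this disc, within 2 mm along the gate's x and 5 mm along its y.
- mark_green: Green marking disc, 18 mm across, 3 mm thick, fixed on the gate plate beside the outer end of one corner slot; origin under its centre, axes parallel to the gate's. With the lever fully home in this slot the knob's centre stands over this disc, within 2 mm along the gate's x and 5 mm along its y.
- phone_glass: loose dark phone glass, 146 x 70 x 6 mm, lying on the polisher's felt disc; origin under its centre. Leave alone.
- paste_tin: loose jar of paste, 42 mm diameter, 32 mm high, orange lid, standing on top of the polisher; origin under its centre. Leave alone.
- phone: loose opened phone, 150 x 72 x 10 mm, on the blue mat; origin under its centre. Leave alone.
- circuit_board: loose green circuit board, 100 x 60 mm, 11 mm high, on the blue mat; origin under its centre. Leave alone.
- screw_jar: loose glass jar with red lid, 64 mm diameter, 85 mm high, on the blue mat; origin under its centre. Leave alone.
- screwdriver: loose blue-handled screwdriver, 150 mm long, on the blue mat; origin under it. Leave alone.
- solvent_bottle: loose white bottle, 52 mm diameter, 120 mm high, between the polisher and the blue mat; origin under its centre. Leave alone.
- mug: loose blue mug, 80 mm diameter, 90 mm high, left of the polisher; origin under its centre. Leave alone.
- shift_lever: the gear lever itself, with its knob; its origin lies at the pivot inside the machine, 4 mm above the bench below the gate's centre, 186 mm from the knob's centre. It tilts about that point, at most about 0.33 rad.

How it is judged:
By the outcome, as a careful person would: the job done as asked, in the order asked, and still so for the second after the job is handed in, with the robot touching nothing.
It also fails if it takes over 51 s, if anything falls off the work surface, if the arm or the gripper's body presses on something with over 40 N, if the wrist force passes 120 N, or if a joint passes its speed limit or range.

## Working session

There is one attempt and no reset: what is moved stays moved. The work goes in short steps, Python scripts to look and compute and a tool call to move; the robot and the scene stay as the last step left them, time stands still between calls to the robot, and variables do not carry over. Pictures are saved under pics/ and viewed, and the job is handed in when it is done.

Besides the shell and the picture viewer there is one more tool, called as name(argument=value, ...) on one line, values as JSON. move_arm: Moves the arm, as the interface text tells. Its arguments: {"type":"object","properties":{"commands":{"type":"array"},"jaw":{"type":"number"},"force":{"type":"number"}},"required":["commands"]}

```bash
mkdir -p pics; ls; python3 - <<'E'
from plant import ctrl
import cv2
s=ctrl.get_state()
for k,v in s.items(): print(k,v)
print(ctrl.tip_extent)
for n in("scene","top"):
    im=ctrl.read_camera(n); cv2.imwrite(f"pics/{n}0.png",im[:,:,::-1])
    print(n,ctrl.get_calibration(n))
E
```

```text
pics
time 0.0
qpos [ 1.15599819e+00  2.87184033e-01  1.57816842e+00  3.55818312e-05
  1.27857848e+00 -1.49994471e-01]
dq [ 5.63499669e-04 -1.16558527e-03  3.55597251e-04 -7.21019067e-04
 -6.21880698e-05  3.82706509e-04]
joint_efforts [ 3.34668875e-04 -4.05992317e+01 -2.92618418e+01 -2.08901160e-04
  6.06178233e-03 -1.66213539e-05]
eef_pos [0.17637039 0.65091416 0.24393953]
tcp_rot [-0.43000096  0.56236344  0.42922502  0.56090322]
contact_force [ 0.51328049  0.94018635 -0.80322757]
wrist_torque [-0.00526055 -0.06571831  0.02029163]
opening 1.0010683010501598
0.014
scene {'camera_matrix': array([[415.3198123 ,   0.        , 318.25124157],
       [  0.        , 415.3198123 , 205.15206238],
       [  0.        ,   0.        ,   1.        ]]), 'k1': 0.029121588934848494, 'camera_from_world': array([[ 0.90978758,  0.41499594, -0.00805721, -0.5321384 ],
       [ 0.32665271, -0.72782122, -0.60297121, -0.11842325],
       [-0.25609482,  0.54594381, -0.79772226,  1.70337478],
       [ 0.        ,  0.        ,  0.        ,  1.        ]])}
top {'camera_matrix': array([[490.63747875,   0.        , 317.07918774],
       [  0.        , 490.63747875, 201.08261157],
       [  0.        ,   0.        ,   1.        ]]), 'k1': -0.01895063757044303, 'camera_from_world': array([[-0.00489332, -0.99996256, -0.00713676,  0.01873931],
       [-0.98965852,  0.0058658 , -0.14332343,  0.59625567],
       [ 0.14335992,  0.00636163, -0.98965017,  1.49472112],
       [ 0.        ,  0.        ,  0.        ,  1.        ]])}
```

View pics/scene0.png

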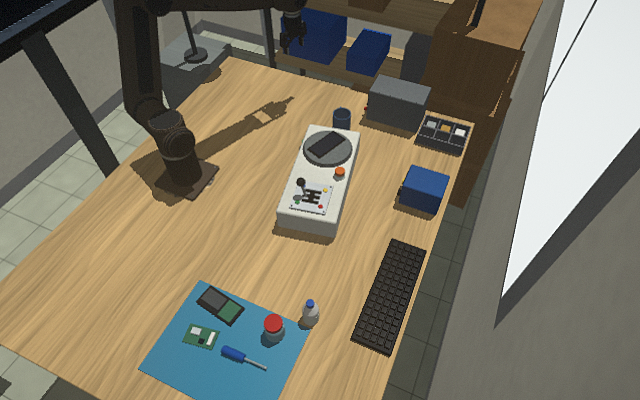

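View pics/top0.png

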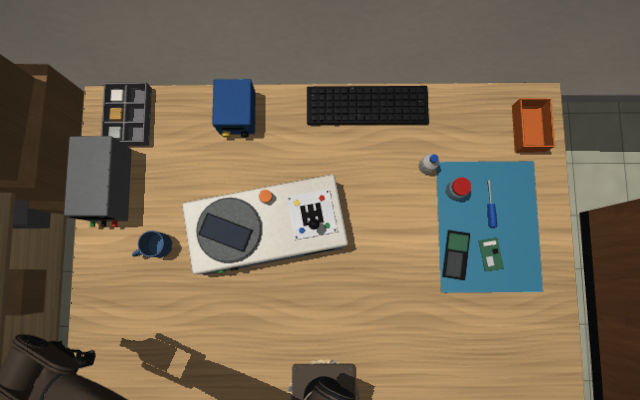

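```bash
cat > h.py <<'E'
import numpy as np, cv2
from plant import ctrl
def ray(n,px):
    c=ctrl.get_calibration(n);K=c["camera_matrix"];k=c["k1"];T=np.array(c["camera_from_world"])
    d=np.array([(px[0]-K[0,2])/K[0,0],(px[1]-K[1,2])/K[1,1]]);u=d.copy()
    for _ in range(20): u=d/(1+k*(u@u))
    R=T[:3,:3];o=-R.T@T[:3,3];v=R.T@np.r_[u,1];return o,v/np.linalg.norm(v)
def plane(n,px,z):
    o,v=ray(n,px);return o+v*(z-o[2])/v[2]
def tri(pa,pb):
    o1,v1=ray("scene",pa);o2,v2=ray("top",pb)
    t=np.linalg.lstsq(np.c_[v1,-v2],o2-o1,rcond=None)[0]
    a=o1+t[0]*v1;b=o2+t[1]*v2
    return (a+b)/2,np.linalg.norm(a-b)
def proj(n,p):
    c=ctrl.get_calibration(n);K=c["camera_matrix"];k=c["k1"];T=np.array(c["camera_from_world"])
    q=T[:3,:3]@p+T[:3,3];u=q[:2]/q[2];u=u*(1+k*(u@u));return K[:2,:2]@u+K[:2,2]
E
python3 - <<'E'
from h import *
for n,(x0,y0,x1,y1) in dict(scene=(270,120,370,245),top=(175,165,355,280)).items():
    im=cv2.imread(f"pics/{n}0.png"); c=im[y0:y1,x0:x1]
    f=4 if n=="top" else 4
    cv2.imwrite(f"pics/{n}0c.png",cv2.resize(c,None,fx=f,fy=f,interpolation=cv2.INTER_CUBIC))
    h=cv2.cvtColor(im,cv2.COLOR_BGR2HSV)
    box=(285,175,340,220) if n=="scene" else (285,185,345,245)
    for nm,lo,hi in (("yellow",22,33),("red",0,6),("red2",172,179),("blue",105,128),("green",45,85)):
        m=cv2.inRange(h,(lo,110,60),(hi,255,255)); k=np.zeros_like(m);k[box[1]:box[3],box[0]:box[2]]=255;m&=k
        N,_,st,ce=cv2.connectedComponentsWithStats(m)
        for i in range(1,N):
            if st[i,4]>4: print(n,nm,st[i,4],ce[i].round(1),plane(n,ce[i],.121).round(4))
E
```

```text
scene yellow 14 [324.8 189.6] [0.5784 0.0735 0.121 ]
scene red 11 [320. 206.] [ 0.5931 -0.0008  0.121 ]
scene green 8 [296.8 201.8] [ 0.5104 -0.0174  0.121 ]
top yellow 20 [296.2 202.2] [0.5819 0.077  0.121 ]
top red 18 [321.3 197.7] [0.5952 0.0023 0.121 ]
top blue 18 [301.6 229.9] [0.4995 0.0612 0.121 ]
top green 17 [326.6 225.1] [ 0.5132 -0.0127  0.121 ]
```

```bash
sleep 0
```

```text
(no output)
```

View pics/scene0c.png

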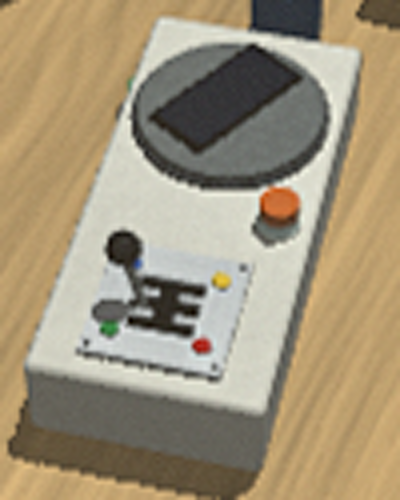

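View pics/top0c.png

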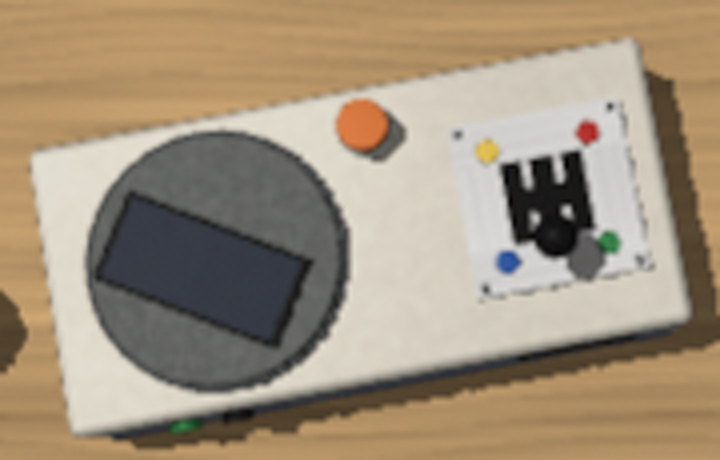

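```bash
cat >> h.py <<'E'
def knob(n,path,guess,r=9):
    g=cv2.cvtColor(cv2.imread(path),cv2.COLOR_BGR2GRAY)
    x,y=map(int,guess);x0,y0=x-r,y-r
    c=cv2.resize(g[y0:y+r+1,x0:x+r+1],None,fx=8,fy=8,interpolation=cv2.INTER_CUBIC)
    return c,x0,y0
E
python3 - <<'E'
from h import *
from scipy.spatial.transform import Rotation as R
print(R.from_quat(ctrl.get_state()["tcp_rot"]).as_matrix().round(3))
h={n:cv2.imread(f"pics/{n}0.png") for n in("scene","top")}
# saturation weighted centroids
px={"top":{"y":(296.2,202.2),"r":(321.3,197.7),"b":(301.6,229.9),"g":(326.6,225.1)},"scene":{"y":(324.8,189.6),"r":(320,206)}}
for n in px:
    hs=cv2.cvtColor(h[n],cv2.COLOR_BGR2HSV).astype(float)
    for k,p in px[n].items():
        x,y=int(round(p[0])),int(round(p[1]));s=hs[y-4:y+5,x-4:x+5,1];w=np.clip(s-80,0,None)
        Y,X=np.mgrid[y-4:y+5,x-4:x+5];c=((w*X).sum()/w.sum(),(w*Y).sum()/w.sum())
        px[n][k]=c;print(n,k,np.round(c,2),plane(n,c,.121).round(4))
for k in "yr": print("tri",k,tri(px["scene"][k],px["top"][k]))
for n,g in (("scene",(300,182)),("top",(313,224))):
    gr=cv2.cvtColor(h[n],cv2.COLOR_BGR2GRAY)
    x,y=g;print(n);print(gr[y-8:y+9,x-8:x+9])
E
```

```text
[[-0.001 -0.965  0.262]
 [-0.002  0.262  0.965]
 [-1.     0.    -0.002]]
top y [296.23 202.34] [0.5816 0.077  0.121 ]
top r [321.39 197.64] [0.5953 0.0021 0.121 ]
top b [301.52 229.93] [0.4993 0.0613 0.121 ]
top g [326.65 225.21] [ 0.5129 -0.0129  0.121 ]
scene y [324.75 189.7 ] [0.5783 0.0732 0.121 ]
scene r [319.73 205.93] [ 0.5921 -0.0009  0.121 ]
tri y (array([0.57979509, 0.07575228, 0.11975757]), np.float64(0.004801966495601005))
tri r (array([0.59359136, 0.00090334, 0.12034168]), np.float64(0.004347658964183195))
scene
[[210 209 205 203 204 207 208 208 206 209 209 207 206 210 205 206 210]
 [211 208 207 203 203 205 209 210 209 209 210 206 208 205 207 210 206]
 [210 207 206 205 205 211 213 212 200 204 217 213 208 209 207 208 208]
 [208 202 205 204 208 208 189 174 133 147 188 198 215 211 206 208 209]
 [205 202 201 204 209 172  75  26  32  29  47 125 205 216 213 209 209]
 [207 205 206 208 198  71  35  46  49  53  44  52 126 197 214 207 210]
 [206 205 206 210 186  23  41  50  60  63  53  36  58 140 213 204 205]
 [206 206 207 201 129  25  48  54  51  49  49  45  57 133 209 202 207]
 
[... 1150 characters left out ...]
 25  19  20  22  26  36  39  27  21  19  16  10  53  93 108]
 [ 25  27  25  20  19  20  26  33  33  27  22  18  18  12  61  93  92]
 [ 82  97 127 113  18  19  22  23  23  25  19  18  14  15  62  91  92]
 [166 175 197 172  58  19  20  21  19  16  17  18  11  32  71  92  93]
 [209 210 210 191 134  58  18  16  18  16  16  14  23  58  85  92  92]
 [209 208 209 208 190 132  61  32  15  12  24  41  59  81  92  91  92]
 [187 207 208 209 208 190 156 134 108 124 144 124  85  91  92  92  91]
 [152 208 209 209 210 210 210 199 182 194 209 172  91  91  91  91  91]
 [179 211 209 210 209 209 207 206 206 206 207 170  91  90  91  92  92]
 [208 207 207 206 206 206 205 205 207 207 207 188 134  91  92  92  93]]
```

```bash
python3 - <<'E'
from h import *
k,e=tri((300.45,181.5),(313.5,223.4)); print(k,e)
print("top plane",plane("top",(313.5,223.4),.185),"scene",plane("scene",(300.45,181.5),.185))
# gate fit : top + scene offset half
P=np.array([[.5816,.077],[.5953,.0021],[.4993,.0613],[.5129,-.0129]]); L=np.array([[42,38],[42,-38],[-42,38],[-42,-38]])/1e3
c=P.mean(0);d=P-c;a=np.arctan2((L[:,0]*d[:,1]-L[:,1]*d[:,0]).sum(),(L*d).sum());print(c,a,np.degrees(a))
R=np.array([[np.cos(a),-np.sin(a)],[np.sin(a),np.cos(a)]])
print("resid",((d@R)-L)*1e3)
for nm,off in(("top",0),("mid",np.array([-.0017,-.0017]))):
    print(nm,"knob in gate",(k[:2]-(c+off))@R*1e3)
print("knob via top only", (plane("top",(313.5,223.4),.185)[:2]-c)@R*1e3)
print("knob via scene only", (plane("scene",(300.45,181.5),.185)[:2]-(c+np.array([-.0033,-.0035])))@R*1e3)
E
```

```text
[0.51024154 0.02382436 0.18754689] 0.004065869259785954
top plane [0.51217285 0.02501927 0.185     ] scene [0.50760669 0.02443418 0.185     ]
[0.547275 0.031875] 0.1828478543941222 10.476410349805807
resid [[-0.04209301  0.13142131]
 [-0.18959249 -0.01106515]
 [ 0.17511824 -0.34219183]
 [ 0.05656726  0.22183567]]
top knob in gate [-37.87995789  -1.18262055]
mid knob in gate [-35.89918497   0.17992804]
knob via top only [-35.76357333  -0.35879327]
knob via scene only [-36.47861096   2.73774777]
```

move_arm(commands=[0,0,0,-1,0,0,0,-1,0,0,0,-1,0,0,0,-1,0,0,0,-1,0,0,0,-0.14,0,-1,-1,0,0,-1,-1,0,0,-1,-1,0,0,-1,-1,0,0,-1,-1,0,0,-1,-1,0,0,-1,-1,0,0,0,-1,0,0,0,-1,0,0,0,-1,0,0,0,-1,0,0,0,-1,0,0,0,-1,0,0,0,0,0], jaw=0, force=20)

```text
time: 2.6
eef_pos: [0.4082, 0.3629, 0.2452]
tcp_rot: [-0.543, 0.453, 0.543, 0.453]
contact_force: [0.0, 0.6, -0.3]
opening: 0.002
```

```bash
cat >> h.py <<'E'
C=np.array([.5456,.0301]);A=.18285
RG=np.array([[np.cos(A),-np.sin(A)],[np.sin(A),np.cos(A)]])
def where():
    from scipy.spatial.transform import Rotation as R
    s=ctrl.get_state();g=(s["eef_pos"][:2]-C)@RG*1e3
    M=R.from_quat(s["tcp_rot"]).as_matrix()
    print("t",s["time"],"gate mm",g.round(1),"z",s["eef_pos"][2].round(4),"z-axis ang err deg",round(np.degrees(np.arctan2(M[1,2],M[0,2])-A)-90,2),"tilt",M[2,:].round(3),"F gate",(s["contact_force"][:2]@RG).round(1),s["contact_force"][2].round(1),"open",round(s["opening"],3))
E
python3 -c "
from h import *
where()"
```

```text
t 2.6 gate mm [-74.6 352.2] z 0.2452 z-axis ang err deg -0.12 tilt [-1.  0. -0.] F gate [0.1 0.6] -0.3 open 0.002
```

move_arm(commands=[0,0,-1,0,0,0,-1,0,0,0,-1,0,0,0,-1,0,0,0,-1,0,0,0,-1,0,0,0,-1,0,0,0,-1,0,0,0,-1,0,0,0,-1,0,0,0,-1,0,0,0,-1,0,0,0,-1,0,0,0,-1,0,0,0,-0.08,0,0,0,0,0,0,0,0,0])

```text
time: 4.72
eef_pos: [0.4723, 0.0187, 0.2453]
tcp_rot: [-0.544, 0.452, 0.544, 0.452]
contact_force: [-0.0, 0.6, 0.2]
opening: 0.0
```

```bash
python3 -c "
from h import *
where()
for n,b in (('scene',(270,120,370,245)),('top',(250,165,350,280))):
    im=ctrl.read_camera(n)[:,:,::-1];cv2.imwrite(f'pics/{n}1.png',im);x0,y0,x1,y1=b
    cv2.imwrite(f'pics/{n}1c.png',cv2.resize(im[y0:y1,x0:x1],None,fx=4,fy=4,interpolation=cv2.INTER_CUBIC))
"
```

```text
t 4.725 gate mm [-74.2   2.1] z 0.2453 z-axis ang err deg 0.11 tilt [-1.  0.  0.] F gate [0.1 0.6] 0.2 open 0.0
```

View pics/scene1c.png

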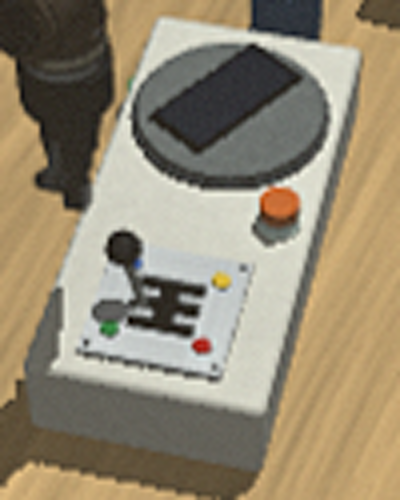

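View pics/top1c.png

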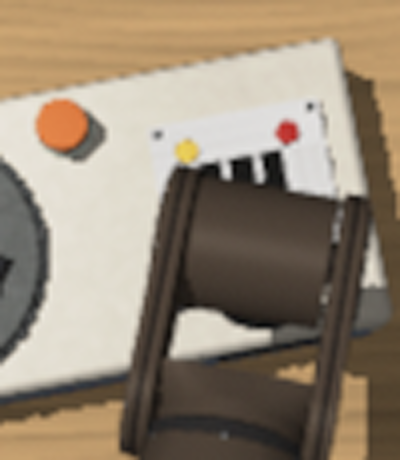

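move_arm(commands=[0.5,0,-0.08,0,0.5,0,0,0,0.5,0,0,0,0.5,0,0,0,0.5,0,0,0,0,0,0,0,0,0,0,0])

```text
time: 5.7
eef_pos: [0.473, 0.0158, 0.1831]
tcp_rot: [0.544, -0.452, -0.544, -0.452]
contact_force: [-0.4, -0.6, -0.4]
opening: -0.004
```

```bash
python3 -c "
from h import *
where()
s=ctrl.get_state();print(proj('scene',s['eef_pos']-[0,0,.014]),proj('top',s['eef_pos']))
for n,b in (('scene',(270,145,350,220)),):
    im=ctrl.read_camera(n)[:,:,::-1];cv2.imwrite(f'pics/{n}2.png',im);x0,y0,x1,y1=b
    cv2.imwrite(f'pics/{n}2c.png',cv2.resize(im[y0:y1,x0:x1],None,fx=6,fy=6,interpolation=cv2.INTER_CUBIC))
"
```

```text
t 5.7 gate mm [-74.   -0.8] z 0.1831 z-axis ang err deg 0.05 tilt [-1.    -0.001 -0.   ] F gate [-0.5 -0.5] -0.4 open -0.004
[290.69530134 183.06586552] [316.82572293 237.29650832]
```

View pics/scene2c.png

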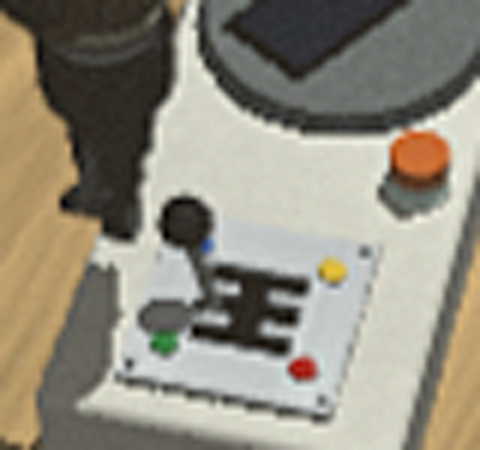

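```bash
python3 -c "
from h import *
im=cv2.imread('pics/scene2.png')[140:195,265:315]
im=(255*(im/255.)**.45).astype('uint8')
cv2.imwrite('pics/scene2d.png',cv2.resize(im,None,fx=10,fy=10,interpolation=cv2.INTER_CUBIC))
s=ctrl.get_state();p=s['eef_pos']
for dx in(-11,11):
  for dy in(-14.5,14.5):
    q=RG@np.array([dx,dy])/1e3; print(dx,dy,[(proj('scene',p+[q[0],q[1],z])-[265,140])*10 for z in(-.014,.03)])
"
```

```text
-11 -14.5 [array([215.25018861, 455.59807252]), array([206.30734741, 372.75892421])]
-11 14.5 [array([238.84757635, 394.15294256]), array([230.58597863, 310.77369852])]
11 -14.5 [array([275.86104597, 467.09583806]), array([268.41178551, 384.35350955])]
11 14.5 [array([298.81071635, 405.38038808]), array([292.01146732, 322.08915731])]
```

View pics/scene2d.png

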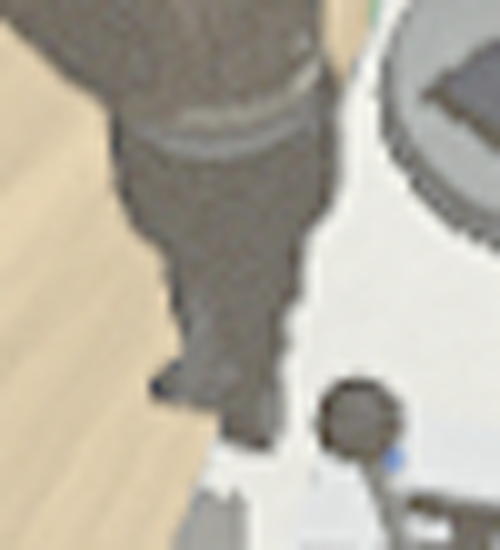

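move_arm(commands=[0,-0.3,0,0,0,-0.2,0.0,0,0,-0.2,0,0,0,-0.2,0,0,0,-0.2,0,0,0,-0.2,0,0,0,-0.2,0,0,0,-0.1,0,0,0,0,0,0,0,0,0,0])

```text
time: 7.0
eef_pos: [0.5121, 0.0232, 0.1827]
tcp_rot: [0.544, -0.452, -0.544, -0.452]
contact_force: [-2.1, 0.3, 2.0]
opening: -0.001
```

```bash
cat >> h.py <<'E'
def snap(tag,fx=8,box=(275,155,340,215)):
    where()
    im=ctrl.read_camera('scene')[:,:,::-1];cv2.imwrite(f'pics/scene{tag}.png',im);x0,y0,x1,y1=box
    cv2.imwrite(f'pics/scene{tag}c.png',cv2.resize((255*(im[y0:y1,x0:x1]/255.)**.6).astype('uint8'),None,fx=fx,fy=fx,interpolation=cv2.INTER_CUBIC))
    # predicted knob pixel for knob at gate (x,y)
    for x,y in((-42,0),(0,0),(0,38),(42,38)):
        z=.004+np.sqrt(.186**2-(x*x+y*y)/1e6)
        q=RG@np.array([x,y])/1e3+C
        print((x,y),'-> crop',((proj('scene',np.r_[q,z])-[x0,y0]+.5)*fx-.5).round(0))
def kgate(px):
    # knob scene pixel -> gate coords on its sphere
    o,v=ray('scene',px);p0=np.r_[C,.004];b=v@(o-p0);t=-b-np.sqrt(b*b-((o-p0)@(o-p0)-.186**2))
    return ((o+t*v)[:2]-C)@RG*1e3
E
python3 -c "
from h import *
snap('3')
print(kgate((300.45,181.5)))"
```

```text
t 7.0 gate mm [-34.2  -0.7] z 0.1827 z-axis ang err deg 0.05 tilt [-1. -0. -0.] F gate [-2.   0.7] 2.0 open -0.001
(-42, 0) -> crop [198. 216.]
(0, 0) -> crop [292. 226.]
(0, 38) -> crop [314. 168.]
(42, 38) -> crop [407. 192.]
[-38.10721042   0.4847118 ]
```

View pics/scene3c.png

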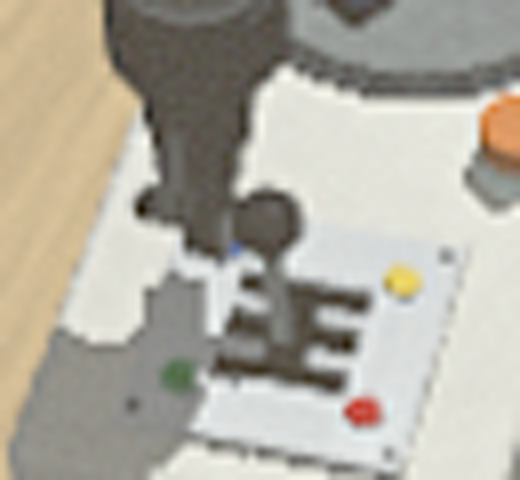

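move_arm(commands=[0,-0.16,0,0,0,-0.16,0,0,0,0,0,0,0,0,0,0])

```text
time: 7.55
eef_pos: [0.5201, 0.0247, 0.1828]
tcp_rot: [0.544, -0.452, -0.544, -0.452]
contact_force: [-1.9, 0.5, 1.1]
opening: -0.001
```

```bash
python3 -c "
from h import *
snap('4')
C_=C;import h
h.C=np.array([.5440,.0284]);print('scene-centred')
for x in(-6,0,6):
    z=.004+np.sqrt(.186**2-x*x/1e6);q=RG@np.array([x,0])/1e3+h.C;print(x,(proj('scene',np.r_[q,z])-[275,155]+.5)*8-.5)
"
```

```text
t 7.55 gate mm [-26.1  -0.7] z 0.1828 z-axis ang err deg 0.06 tilt [-1. -0. -0.] F gate [-1.8  0.9] 1.1 open -0.001
(-42, 0) -> crop [198. 216.]
(0, 0) -> crop [292. 226.]
(0, 38) -> crop [314. 168.]
(42, 38) -> crop [407. 192.]
scene-centred
-6 [273.28834437 225.58681819]
0 [286.77803292 227.96465505]
6 [300.29521594 230.63630116]
```

View pics/scene4c.png

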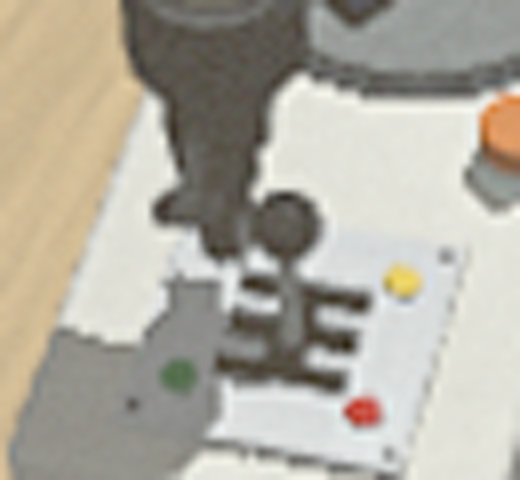

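move_arm(commands=[0,0.5,0,0,-0.6,0,0,0,-0.8,0,0,0,-0.8,0,0,0,0,0,-0.9,0,0,0,-0.9,0,0,-0.8,0,0,0,-0.75,0,0,0,0,0,0,0,0,0,0])

```text
time: 8.85
eef_pos: [0.5536, -0.0148, 0.2383]
tcp_rot: [0.544, -0.452, -0.544, -0.452]
contact_force: [-0.1, -0.1, 0.4]
opening: 0.004
```

```bash
python3 -c "
from h import *
snap('5')"
```

```text
t 8.85 gate mm [ -0.3 -45.6] z 0.2383 z-axis ang err deg 0.06 tilt [-1. -0. -0.] F gate [-0.1 -0. ] 0.4 open 0.004
(-42, 0) -> crop [198. 216.]
(0, 0) -> crop [292. 226.]
(0, 38) -> crop [314. 168.]
(42, 38) -> crop [407. 192.]
```

View pics/scene5c.png

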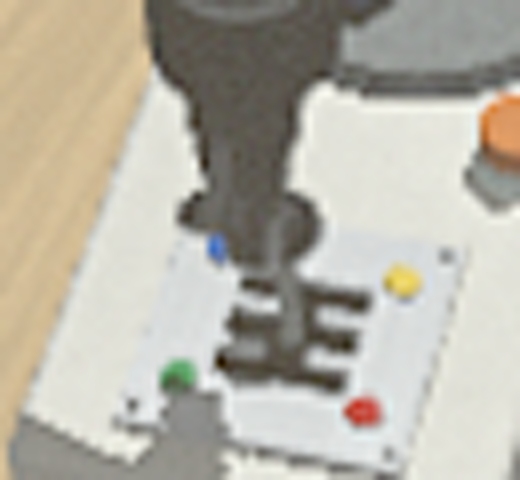

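```bash
python3 -c "
from h import *
a=cv2.imread('pics/scene0.png')[0:70,255:330]
b=ctrl.read_camera('top')[:,:,::-1][180:250,280:355]
im=np.hstack([a,b]);im=(255*(im/255.)**.5).astype('uint8')
cv2.imwrite('pics/cmp.png',cv2.resize(im,None,fx=5,fy=5,interpolation=cv2.INTER_CUBIC))
"
```

```text
(no output)
```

View pics/cmp.png

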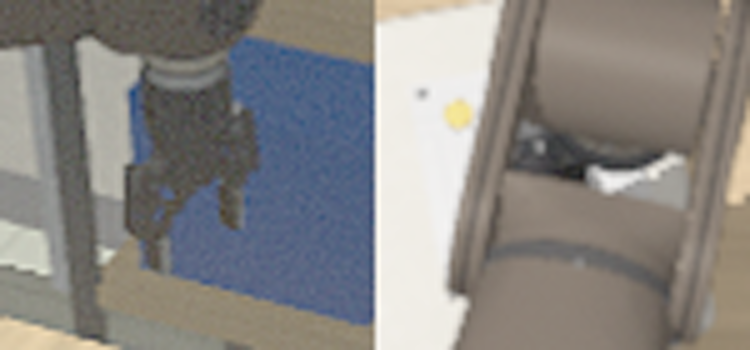

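move_arm(commands=[0.7,-0.16,0,0,0.7,0,0,0,0.8,0,0,0,0,0,0.2,0,0,0,0.2,0,0,0,0.2,0,0,0,0.2,0,0,0,0,0,0,0,0,0])

```text
time: 10.07
eef_pos: [0.5544, 0.0057, 0.1831]
tcp_rot: [0.544, -0.452, -0.544, -0.452]
contact_force: [-0.5, -0.3, 0.2]
opening: 0.001
```

```bash
python3 -c "
from h import *
snap('6')"
```

```text
t 10.075 gate mm [  4.2 -25.6] z 0.1831 z-axis ang err deg 0.05 tilt [-1.    -0.001  0.   ] F gate [-0.5 -0.3] 0.2 open 0.001
(-42, 0) -> crop [198. 216.]
(0, 0) -> crop [292. 226.]
(0, 38) -> crop [314. 168.]
(42, 38) -> crop [407. 192.]
```

View pics/scene6c.png

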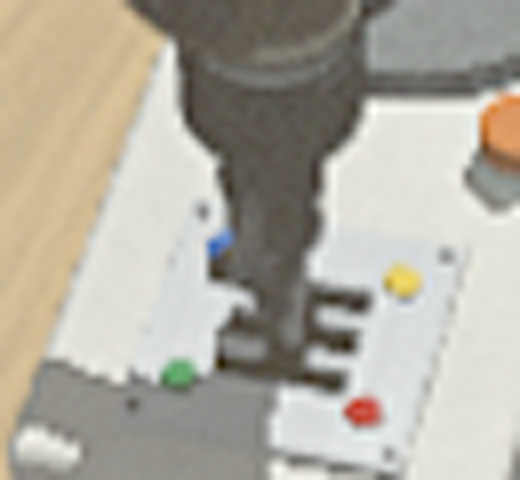

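move_arm(commands=[0,0,0.2,0,0,0,0.2,0,0,0,0.2,0,0,0,0.2,0,0,0,0,0])

```text
time: 10.75
eef_pos: [0.5504, 0.026, 0.1827]
tcp_rot: [-0.544, 0.452, 0.544, 0.452]
contact_force: [0.4, -0.3, 0.6]
opening: -0.002
```

```bash
python3 -c "
from h import *
snap('7')"
```

```text
t 10.75 gate mm [ 3.9 -4.9] z 0.1827 z-axis ang err deg 0.08 tilt [-1.     0.     0.001] F gate [ 0.3 -0.4] 0.6 open -0.002
(-42, 0) -> crop [198. 216.]
(0, 0) -> crop [292. 226.]
(0, 38) -> crop [314. 168.]
(42, 38) -> crop [407. 192.]
```

View pics/scene7c.png

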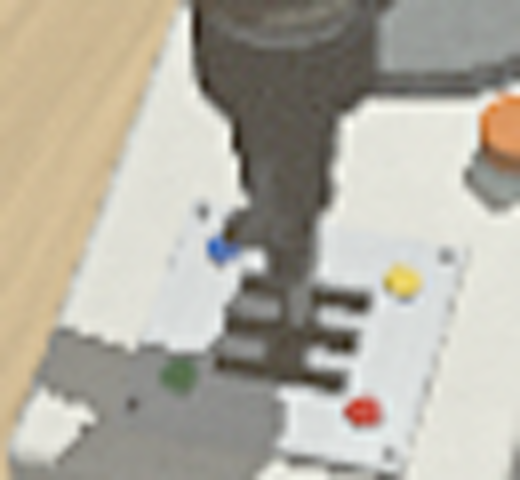

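move_arm(commands=[0,0,0.2,0,0,0,0.2,0,0,0,0,0])

```text
time: 11.18
eef_pos: [0.5483, 0.0357, 0.1822]
tcp_rot: [-0.543, 0.452, 0.544, 0.452]
contact_force: [-0.7, 0.4, -0.1]
opening: -0.001
```

```bash
python3 -c "
from h import *
where()
snap('8')"
```

```text
t 11.175 gate mm [3.7 5. ] z 0.1822 z-axis ang err deg 0.07 tilt [-1.     0.001  0.001] F gate [-0.6  0.5] -0.1 open -0.001
t 11.175 gate mm [3.7 5. ] z 0.1822 z-axis ang err deg 0.07 tilt [-1.     0.001  0.001] F gate [-0.6  0.5] -0.1 open -0.001
(-42, 0) -> crop [198. 216.]
(0, 0) -> crop [292. 226.]
(0, 38) -> crop [314. 168.]
(42, 38) -> crop [407. 192.]
```

View pics/scene8c.png

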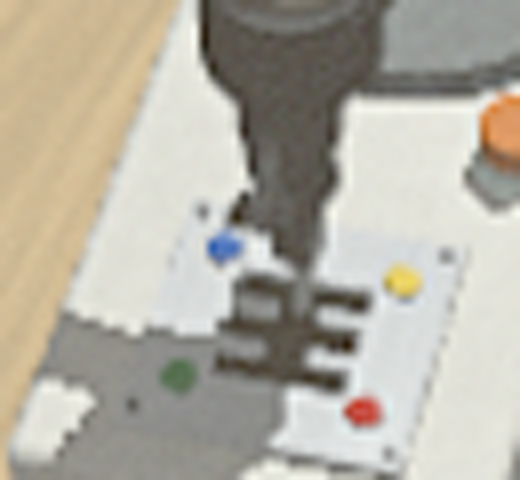

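move_arm(commands=[0,0,-0.4,0,0,0,-0.2,0,-0.7,0,0,0,-0.7,0,0,0,-0.8,0,0,0,0,0.95,0,0,0,0.95,0,0,0,0,0.95,0,0,0,0.95,0,0,0,0,0,0,0,0,0])

```text
time: 12.6
eef_pos: [0.4965, 0.0581, 0.2388]
tcp_rot: [0.544, -0.452, -0.543, -0.452]
contact_force: [-0.4, -0.1, 0.0]
opening: -0.001
```

```bash
python3 -c "
from h import *
where()
snap('9')"
```

```text
t 12.6 gate mm [-43.2  36.5] z 0.2388 z-axis ang err deg 0.07 tilt [-1.    -0.001 -0.001] F gate [-0.4 -0. ] 0.0 open -0.001
t 12.6 gate mm [-43.2  36.5] z 0.2388 z-axis ang err deg 0.07 tilt [-1.    -0.001 -0.001] F gate [-0.4 -0. ] 0.0 open -0.001
(-42, 0) -> crop [198. 216.]
(0, 0) -> crop [292. 226.]
(0, 38) -> crop [314. 168.]
(42, 38) -> crop [407. 192.]
```

View pics/scene9c.png

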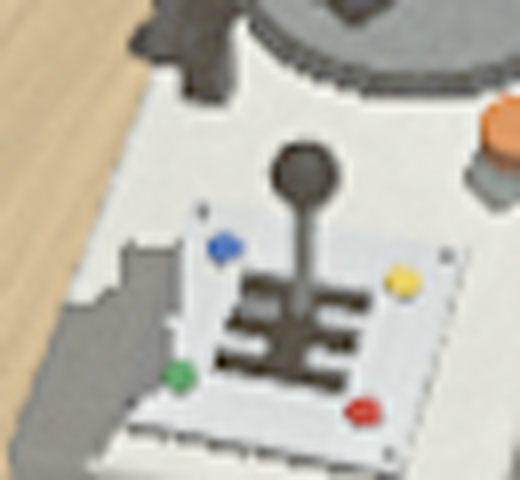

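```bash
python3 -c "
import h
from h import *
px=((305+.5)/8-.5+275,(174+.5)/8-.5+155)
print(kgate(px)); h.C=np.array([.5440,.0284]); print(h.kgate(px)); print(h.kgate(((286.5+.5)/8-.5+275,(224+.5)/8-.5+155)))
"
```

```text
[-2.63901069 32.59617204]
[-0.82213791 34.20957238]
[-0.6843758   2.13717517]
```

move_arm(commands=[0,0,-0.95,0,0,0,-0.95,0,0,-0.9,0,0,0,-0.9,0,0,0.7,0,0,0,0.7,0,0,0,0.8,0,0,0,0,0,0.2,0,0,0,0.2,0,0,0,0.2,0,0,0,0.18,0,0,0,0,0,0,0,0,0])

```text
time: 14.28
eef_pos: [0.5457, 0.0392, 0.1832]
tcp_rot: [0.544, -0.452, -0.544, -0.452]
contact_force: [1.1, -0.3, 0.3]
opening: 0.001
```

```bash
python3 -c "
from h import *
where()"
```

```text
t 14.275 gate mm [1.7 9. ] z 0.1832 z-axis ang err deg 0.05 tilt [-1.    -0.001  0.   ] F gate [ 1.1 -0.5] 0.3 open 0.001
```

move_arm(commands=[0,0,-0.4,0,0,0,-0.3,0,-0.7,0,0,0,-0.7,0,0,0,-0.8,0,0,0,0,0.95,0,0,0,0.85,0,0,0,0,0.95,0,0,0,0.92,0,0,0,0,0,0,0,0,0])

```text
time: 15.65
eef_pos: [0.4963, 0.0594, 0.2388]
tcp_rot: [0.544, -0.452, -0.543, -0.452]
contact_force: [-0.1, -0.4, 0.2]
opening: -0.001
```

```bash
python3 -c "
from h import *
where()
snap('10')"
```

```text
t 15.65 gate mm [-43.2  37.8] z 0.2388 z-axis ang err deg 0.08 tilt [-1.    -0.001 -0.001] F gate [-0.2 -0.4] 0.2 open -0.001
t 15.65 gate mm [-43.2  37.8] z 0.2388 z-axis ang err deg 0.08 tilt [-1.    -0.001 -0.001] F gate [-0.2 -0.4] 0.2 open -0.001
(-42, 0) -> crop [198. 216.]
(0, 0) -> crop [292. 226.]
(0, 38) -> crop [314. 168.]
(42, 38) -> crop [407. 192.]
```

View pics/scene10c.png

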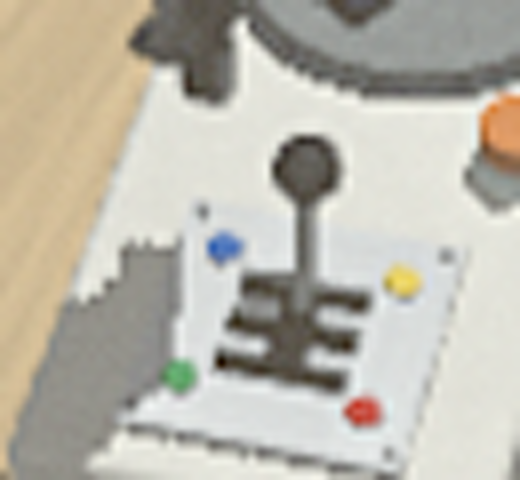

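move_arm(commands=[0.75,0,0,0,0.8,0,0,0,0.8,0,0,0,0,-0.2,0,0,0,-0.2,0,0,0,-0.2,0,0,0,-0.2,0,0,0,-0.2,0,0,0,-0.2,0,0,0,-0.2,0,0,0,-0.2,0,0,0,-0.2,0,0,0,0,0,0,0,0,0,0])

```text
time: 17.45
eef_pos: [0.5402, 0.0678, 0.1789]
tcp_rot: [0.544, -0.452, -0.544, -0.452]
contact_force: [-1.5, 0.3, -0.0]
opening: -0.001
```

```bash
python3 -c "
from h import *
where()
snap('11')"
```

```text
t 17.45 gate mm [ 1.5 38.1] z 0.1789 z-axis ang err deg 0.05 tilt [-1. -0. -0.] F gate [-1.4  0.5] -0.0 open -0.001
t 17.45 gate mm [ 1.5 38.1] z 0.1789 z-axis ang err deg 0.05 tilt [-1. -0. -0.] F gate [-1.4  0.5] -0.0 open -0.001
(-42, 0) -> crop [198. 216.]
(0, 0) -> crop [292. 226.]
(0, 38) -> crop [314. 168.]
(42, 38) -> crop [407. 192.]
```

View pics/scene11c.png

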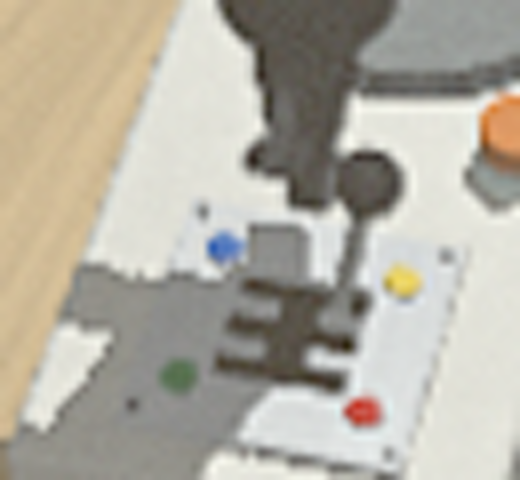

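move_arm(commands=[0,-0.15,0,0,0,-0.15,0,0,0,-0.1,0,0,0,-0.08,0,0,0,0,0,0])

```text
time: 18.12
eef_pos: [0.5518, 0.0702, 0.1787]
tcp_rot: [-0.543, 0.452, 0.544, 0.452]
contact_force: [-1.7, -1.1, -2.1]
opening: 0.0
```

```bash
python3 -c "
from h import *
where()"
```

```text
t 18.125 gate mm [13.4 38.3] z 0.1787 z-axis ang err deg 0.05 tilt [-1.     0.001  0.   ] F gate [-1.9 -0.7] -2.1 open 0.0
```

Now 1 mm steps while watching the force for the end stop.

move_arm(commands=[0,-0.04,0,0,0,0,0,0])

```text
time: 18.38
eef_pos: [0.5528, 0.0703, 0.179]
tcp_rot: [-0.544, 0.452, 0.544, 0.452]
contact_force: [-1.3, -0.5, -1.5]
opening: 0.002
```

move_arm(commands=[0,-0.04,0,0,0,0,0,0])

```text
time: 18.62
eef_pos: [0.5536, 0.0704, 0.179]
tcp_rot: [-0.544, 0.452, 0.544, 0.452]
contact_force: [-3.6, -0.5, -2.6]
opening: -0.002
```

```bash
python3 -c "
from h import *
where()
snap('12')"
```

```text
t 18.625 gate mm [15.2 38.2] z 0.179 z-axis ang err deg 0.05 tilt [-1.     0.001  0.   ] F gate [-3.7  0.1] -2.6 open -0.002
t 18.625 gate mm [15.2 38.2] z 0.179 z-axis ang err deg 0.05 tilt [-1.     0.001  0.   ] F gate [-3.7  0.1] -2.6 open -0.002
(-42, 0) -> crop [198. 216.]
(0, 0) -> crop [292. 226.]
(0, 38) -> crop [314. 168.]
(42, 38) -> crop [407. 192.]
```

View pics/scene12c.png

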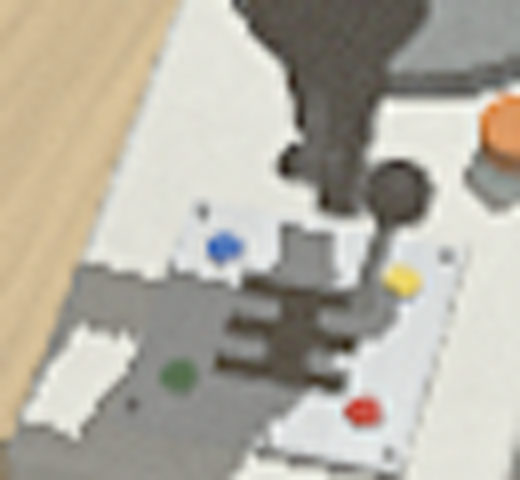

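move_arm(commands=[0,-0.04,0,0,0,0,0,0])

```text
time: 18.92
eef_pos: [0.5541, 0.0706, 0.1788]
tcp_rot: [-0.543, 0.453, 0.544, 0.451]
contact_force: [-5.9, -0.7, -1.2]
opening: -0.002
```

```bash
python3 -c "
import h
from h import *
where()
px=((400+.5)/8-.5+275,(193+.5)/8-.5+155)
h.C=np.array([.5440,.0284]); print(h.kgate(px))"
```

```text
t 18.925 gate mm [15.7 38.2] z 0.1788 z-axis ang err deg 0.06 tilt [-1.     0.003  0.   ] F gate [-5.9  0.4] -1.2 open -0.002
[40.96246747 37.8949248 ]
```

move_arm(commands=[0,-0.04,0,0,0,0,0,0])

```text
time: 19.18
eef_pos: [0.5545, 0.0706, 0.1788]
tcp_rot: [-0.543, 0.453, 0.545, 0.451]
contact_force: [-7.3, -1.3, 0.1]
opening: 0.002
```

```bash
python3 -c "
from h import *
where()"
```

```text
t 19.175 gate mm [16.1 38.2] z 0.1788 z-axis ang err deg 0.07 tilt [-1.     0.005  0.   ] F gate [-7.5  0. ] 0.1 open 0.002
```

move_arm(commands=[0,0.3,0,0,0,0.5,0,0,0,0.5,0,0,-0.8,0,0,0,-1,0,0,0,-1,0,0,0,0,1,1,0,0,0,1,0,0,0,1,0,0,0,1,0,0,0,1,0,0,0,1,0,0,0,1,0,0,0,1,0,0,0,1,0,0,0,0,0,0,0,0,0])

```text
time: 21.3
eef_pos: [0.4582, 0.2809, 0.2493]
tcp_rot: [0.544, -0.452, -0.544, -0.452]
contact_force: [0.1, 0.4, -0.3]
opening: 0.003
```

```bash
python3 -c "
from h import *
snap('13')
im=ctrl.read_camera('top')[:,:,::-1];cv2.imwrite('pics/top13.png',im)
cv2.imwrite('pics/top13c.png',cv2.resize((255*(im[165:280,175:355]/255.)**.6).astype('uint8'),None,fx=4,fy=4,interpolation=cv2.INTER_CUBIC))
"
```

```text
t 21.3 gate mm [-40.4 262.6] z 0.2493 z-axis ang err deg 0.06 tilt [-1.    -0.001 -0.   ] F gate [0.2 0.4] -0.3 open 0.003
(-42, 0) -> crop [198. 216.]
(0, 0) -> crop [292. 226.]
(0, 38) -> crop [314. 168.]
(42, 38) -> crop [407. 192.]
```

View pics/scene13c.png

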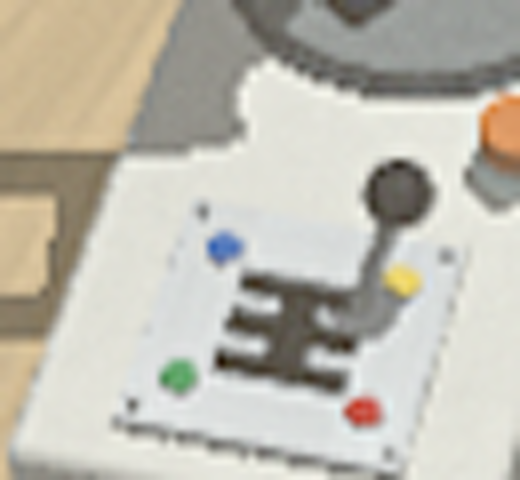

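View pics/top13c.png

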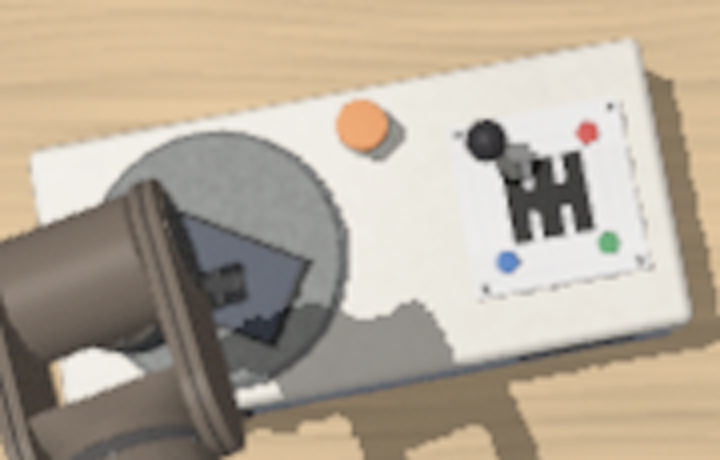

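View pics/scene13.png

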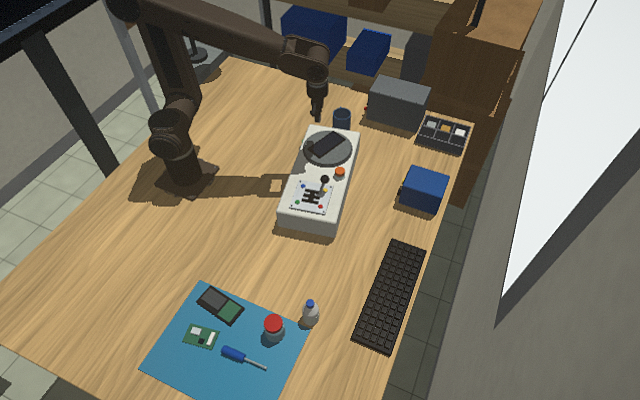

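```bash
python3 -c "
import h
from h import *
s=((399+.5)/8-.5+275,(192+.5)/8-.5+155);t=((487+.5)/4-.5+175,(139+.5)/4-.5+165)
h.C=np.array([.5440,.0284]);print('scene',h.kgate(s))
z=.004+np.sqrt(.186**2-.042**2-.038**2);print(z)
print('top',(plane('top',t,z)[:2]-[.5473,.0319])@RG*1e3,'plane scene',(plane('scene',s,z)[:2]-[.5440,.0284])@RG*1e3)
print('tri',tri(s,t),(tri(s,t)[0][:2]-C)@RG*1e3)
a=cv2.imread('pics/top0.png');b=cv2.imread('pics/top13.png')
d=np.abs(a.astype(int)-b).sum(2)
for n,(x0,y0,x1,y1) in dict(tin=(257,188,275,206),mat=(415,145,550,300),mug=(130,225,178,262)).items(): print(n,(d[y0:y1,x0:x1]>60).sum())
"
```

```text
scene [40.41064783 38.32169703]
0.1811665882721683
top [41.32723682 34.81840268] plane scene [40.35127964 38.57333994]
tri (array([0.5793961 , 0.07235667, 0.18454525]), np.float64(0.004051392082214679)) [40.91635349 35.406993  ]
tin 0
mat 0
mug 252
```

```bash
python3 -c "
from h import *
a=cv2.imread('pics/top0.png')[215:275,120:210];b=cv2.imread('pics/top13.png')[215:275,120:210]
c=cv2.imread('pics/scene0.png')[95:155,300:390];d=cv2.imread('pics/scene13.png')[95:155,300:390]
cv2.imwrite('pics/mug.png',cv2.resize(np.vstack([np.hstack([a,b]),np.hstack([c,d])]),None,fx=4,fy=4))
"
```

```text
(no output)
```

View pics/mug.png

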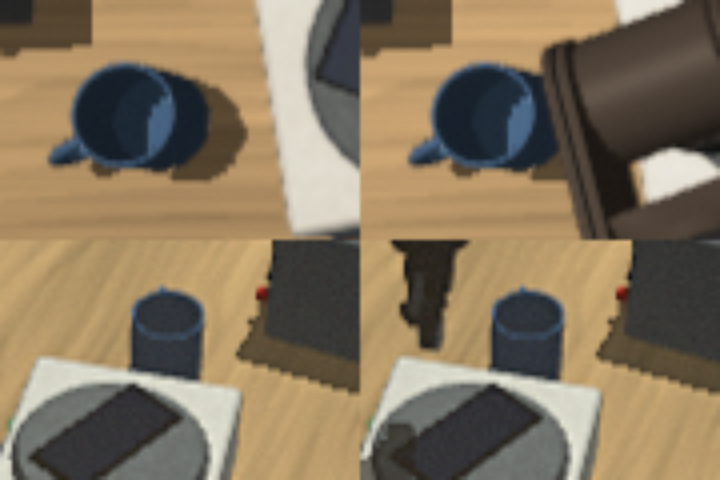

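The mug and the glass are where they were; the changed pixels come from the arm and its shadow. The lever stands at its stop by the yellow disc and the gripper is clear of it, so I'm handing in.

```bash
python3 -c "
from plant import ctrl
print(ctrl.sign_off())"
```

```text
the job is handed in; nothing more can be done
None
```

The gear lever is in the corner slot beside the yellow disc, and I handed the job in with the gripper well clear of it, at about 21 s. I only pushed it, with the fingers closed: out of the middle slot to the cross channel, across to the yellow side, then along that slot to its end.

**One repeat:** the first cross push left the knob at about y = 34 mm, the edge of the slot's range. I pushed it on to about 38 mm before the last push.

**End stop:** on the last push the reaction rose from about 2 N to 7.5 N over the final millimetres. In the scene picture the knob looked the same before and after that rise. I took that as the lever being home.

**Final position:** in the gate frame, the scene view put the knob at about (40.4, 38.3) mm and the top view at about (41.3, 34.8) mm. The target is (42, 38) mm. The two views disagree by about 3.5 mm in y, in line with the roughly 4 mm gap between their sight lines all along. Both lie inside the stated tolerance of 2 mm in x and 5 mm in y.

**Rest of the bench:** the paste tin and everything on the blue mat showed no pixel changes. The mug and phone glass looked unmoved by eye. The pixel check for the mug did show changes, but those were the arm and its shadow.

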